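# Air the blue culture chamber through its push-push hatch

### The arm

A 6-joint arm with a two-finger parallel gripper is mounted at the origin on the work surface. World frame = base frame: x ahead of the robot, y to its left, z up, the work surface at z = 0. Lengths are in m, angles in rad, forces in N, time in s.
With the tool pointing down it reaches from about 0.4 to 0.825 m from the base axis. Payload 7 kg.
Tool frame: the origin (TCP) lies midway between the tips of the shut fingers; the grasp point (between the pads) lies 19 mm behind it; z points along the fingers, x is the direction in which the jaws open and shut, and the axes are right-handed (so a half turn about z gives the same grasp; the last joint's range is limited). The gripper opens to 88 mm and grips with 3 to 60 N. Pads are 19 mm wide; open, the fingers measure 130 mm over their backs; the gripper's body (78 mm by 193 mm) begins 47 mm behind the grasp point.
Start: joints at [-0.818, 0.359, 0.012, 0, -1.224, -0.288], TCP at [0.303, -0.603, 0.227] pointing down, gripper open.
Joint ranges: [-3.07, 3.07], [-1.43, 2.12], [-1.02, 1.25], [-3.03, 1.67], [-3.05, -0], [-3.03, 3.03]. Speed limits (rad/s): [2.39, 2.39, 3.01, 3.14, 3.14, 3.14].

### API

Orientations are given as [roll, pitch, yaw] about the fixed x, y, z axes, in that order (R = Rz(yaw) Ry(pitch) Rx(roll)).
In Python, from station import status, eyes, workorder gives the robot as it stands.
- The arm moves only by the shell command python3 -m jog 'ROWS' [OPENING] [FORCE]. ROWS is JSON, a list of rows, each a list of 6 numbers: the shift along the world's x, y, z in mm, then the turn, a rotation vector about the world's x, y, z in rad. A call has 1 to 12 rows; each row shifts and turns the pose as measured when the row begins; what a row does not reach is not made up. A row lasts 1/10 s, in which the tool goes at most 50 mm and 8.59 degrees, less where a joint would pass 70% of its speed; a pose out of reach is approached as far as the arm can. A call with a gripper value outside its range is refused whole. OPENING is the opening, from 0 (shut) to 1 (fully open), set as the call begins (- or left out, the last holds). The fingers move at their own pace and stop on an object; FORCE is the grip in N (left out, the last holds). Time passes only in rows, so rows that do not move let the fingers close. It gives the time, the measured TCP pose, the force and the opening at its end, in the units of the state.
- status.get_state(): the state, without advancing time (a new reading comes with each control period).
- eyes.grab_frame(name): name is "scene" or "top" or "wrist"; returns the picture (400x640x3 uint8, blue, green, red); there is no depth.
- eyes.calibration(name): a dict with "camera_matrix" (3x3 intrinsics, pixels), "k1" (the pictures are not rectified: a ray, as slopes to the right and down, at radius r is drawn at 1 + k1 r^2 times it, then the intrinsics apply), "cam_to_world" (4x4, takes a point from camera to world coordinates); the wrist camera has in their place "hand_eye" (4x4, takes a point from camera to tool coordinates, whose origin is the TCP and whose axes are the tool frame's). Camera axes: x right, y up, looking along -z (the intrinsics and any distortion apply to the point x, -y, -z); pixel columns grow to the right and rows downward; lengths in m; the calibration is good to about 2 mm. A picture is of the moment at which its call begins: read the wrist's pose just before it. calibration takes no time and is no camera call.
- workorder.job_done(): hands the job in, once; it reports no verdict.
The state is a dict: "t": time; "q": joint angles; "qd": joint speeds; "joint_efforts": joint torques, N m; "eef_pos": TCP position; "ee_rot": TCP orientation; "force": force on the tool from outside, world axes, zero at the start; "moment": the same for the moment, N m; "width": finger opening in m.
Only numpy, scipy, OpenCV 4.12 (cv2) and the standard library are available. Lean on these libraries where they do the work, as an engineer would, in place of code of your own. Each camera call takes 0.05 s, during which the arm holds its last target. There are 200 camera calls.

### The job

Air the culture chamber with the blue hatch: press the grey domed pad on the hatch fully down and let go, so that the hatch springs open, let it stand open untouched for at least three seconds, then press it fully down again so that it latches shut. Leave the orange hatch latched.

Things in the scene. Friction and masses are not known exactly. Their poses are not given: they have to be found in the camera images.
- blue_hatch (a joint): Hinge of the blue hatch, rad: 0 latched, 0.45 sprung open, -0.08 at its lower stop. Blue flap (104 x 98 x 10 mm) in the top of a fixed white box (170 x 140, 110 mm high), hinged on its far edge. Push-push latch: press the pad straight down to the stop (7 mm below latched; 5 mm will do), let go: it springs open; from open to the stop, let go: it latches. 2 to 5 N moves it; rigid stop: press to 10-15 N.
- blue_pad (a point): Centre of the top of the grey domed pad (33 mm across, 9 mm high) on the blue hatch: the place to press, 88 mm from the hinge line. Moves with the hatch: about 123 mm above the table latched, 159 mm open (leaning back 0.45 rad, some 17 mm nearer the hinge); to close it, press straight down over its latched place or up to 10 mm nearer the hinge. Axes when latched: x level, from pad to hinge, z up.
- orange_hatch (a joint): Hinge of the orange hatch on the other, otherwise equal white box: same latch, same values. To be left latched, about 0.
- orange_pad (a point): Centre of the top of the grey pad on the orange hatch; same make and axes as the blue one. Not to be pressed.

How it is judged:
On the way:
1. the blue hatch has sprung open (0.35 rad or more) and has stood so, untouched, for 2.5 s (value of joint blue_hatch above 0.35 rad and contact force between each of the arm, the fingers and blue_chamber below 0.3 N), for 2.5 s.
At the end, for the whole second after the job is handed in: The blue hatch is latched shut again by itself (within 0.04 rad of 0) after its airing, and the orange hatch is latched (within 0.04 rad of 0) (value of joint blue_hatch between -0.04 and 0.04 rad and value of joint orange_hatch between -0.04 and 0.04 rad); the robot touches nothing.
It fails at once if the orange hatch is freed (opens past 0.1 rad) (value of joint orange_hatch above 0.1 rad).
It also fails if it takes over 40 s, if anything falls off the work surface, if the arm or the gripper's body presses on something with over 40 N, if the wrist force passes 120 N, or if a joint passes its speed limit or range.

## Working session

There is one attempt and no reset: what is moved stays moved. The work goes in short steps, Python scripts to look and compute and a shell command to move; the robot and the scene stay as the last step left them, time stands still between calls to the robot, and variables do not carry over. Pictures are saved under pics/ and viewed, about 8 in all and at most 12, crops included, and the job is handed in when it is done.

```bash
mkdir -p pics
cat > h.py <<'E'
import numpy as np, cv2
from station import status, eyes
from scipy.spatial.transform import Rotation as R
def cam(name,s=None):
    c=eyes.calibration(name)
    if 'cam_to_world' in c: return c,np.array(c['cam_to_world'])
    T=np.eye(4);T[:3,:3]=R.from_euler('xyz',s['ee_rot']).as_matrix();T[:3,3]=s['eef_pos']
    return c,T@np.array(c['hand_eye'])
def ray(name,uv,s=None):
    c,T=cam(name,s);K=np.array(c['camera_matrix'])
    d=(np.array(uv,float)-K[:2,2])/K[[0,1],[0,1]]
    p=d.copy()
    for _ in range(20): p=d/(1+c['k1']*(p@p))
    return T[:3,3],T[:3,:3]@np.array([p[0],-p[1],-1])
def onplane(name,uv,z,s=None):
    o,d=ray(name,uv,s); return o+d*(z-o[2])/d[2]
E
python3 - <<'E'
from h import *
s=status.get_state();print(s)
a=eyes.grab_frame('top');b=eyes.grab_frame('scene')
cv2.imwrite('pics/top.png',a);cv2.imwrite('pics/scene.png',b)
for n in('top','scene'):print(cam(n)[1].round(3).tolist())
E
```

```text
{'t': 0.0, 'q': array([-8.17914956e-01,  3.59385702e-01,  1.10433328e-02, -3.42694952e-04,
       -1.22407491e+00, -2.88094483e-01]), 'qd': array([ 0.00036993, -0.00169703, -0.00047106,  0.00071782, -0.0016556 ,
        0.00108437]), 'joint_efforts': array([ 1.22973674e-03, -5.82723927e+01,  2.93067133e+01,  6.99730128e+00,
        6.97033349e-03, -1.65691481e-04]), 'eef_pos': array([ 0.30230781, -0.6029722 ,  0.22561803]), 'ee_rot': array([-3.14144093e+00, -1.64568482e-03,  2.03546638e+00]), 'force': array([0.51264298, 0.75400228, 0.3414515 ]), 'moment': array([-0.06394189, -0.08697237, -0.0015944 ]), 'width': 0.08795969078467095}
[[-0.008, 0.978, -0.209, 0.38], [-1.0, -0.008, 0.0, -0.013], [-0.001, 0.209, 0.978, 1.104], [0.0, 0.0, 0.0, 1.0]]
[[-0.531, -0.534, 0.658, 1.075], [0.847, -0.316, 0.427, 0.303], [-0.02, 0.784, 0.62, 0.608], [0.0, 0.0, 0.0, 1.0]]
```

View pics/top.png

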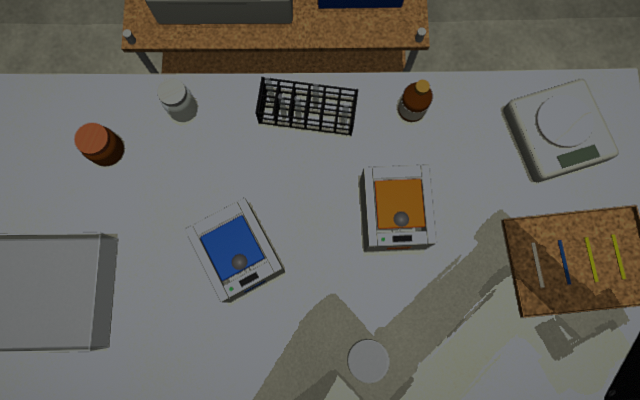

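View pics/scene.png

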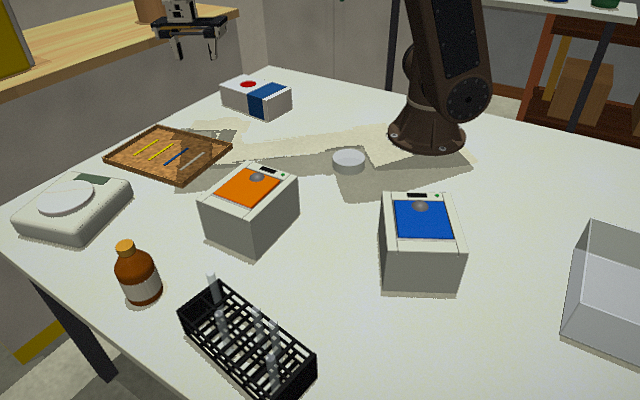

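The top view shows the blue hatch at about (233,248) with its pad at (239,261), and the orange pad at (401,219). In the scene view the blue pad is at about (420,206). Next I'll compute positions.

Run:
```python
from h import *
a=cv2.imread('pics/top.png');h=cv2.cvtColor(a,cv2.COLOR_BGR2HSV)
m=cv2.inRange(h,(100,120,60),(130,255,255));m[:180]=0;m[320:]=0;m[:,300:]=0
c=max(cv2.findContours(m,0,2)[0],key=cv2.contourArea)
hull=cv2.convexHull(c)
P=np.array([onplane('top',p[0],.110)[:2] for p in hull],np.float32)
r=cv2.minAreaRect(P);B=cv2.boxPoints(r);print(r,B.round(4).tolist())
g=cv2.inRange(h,(0,0,60),(180,90,200));
w=g[245:276,225:254];n,l,st,ce=cv2.connectedComponentsWithStats(w);print(st.tolist(),(ce+[225,245]).tolist())
p=onplane('top',(239.5,261),.119);print('pad top',p,'r',np.hypot(*p[:2]))
print('pad scene',onplane('scene',(420,206),.119),'orange',onplane('top',(401,219),.119))
```

```text
((0.5024405121803284, 0.16052433848381042), (0.10340338945388794, 0.09716092795133591), 28.199979782104492) [[0.43389999866485596, 0.17890000343322754], [0.4797999858856201, 0.093299999833107], [0.5709999799728394, 0.1421000063419342], [0.5249999761581421, 0.22779999673366547]]
[[0, 0, 29, 31, 649], [13, 9, 1, 1, 1], [15, 9, 1, 1, 1], [7, 11, 14, 14, 126], [18, 10, 1, 1, 1], [7, 14, 1, 1, 1], [21, 19, 1, 1, 1], [8, 20, 21, 11, 119]] [[237.78274268104778, 257.4391371340524], [238.0, 254.0], [240.0, 254.0], [238.63492063492063, 262.44444444444446], [243.0, 255.0], [232.0, 259.0], [246.0, 264.0], [245.99159663865547, 271.4957983193277]]
pad top [0.47293314 0.14287406 0.119     ] r 0.4940432731264745
pad scene [0.47710393 0.14639658 0.119     ] orange [ 0.55705875 -0.18966771  0.119     ]
```

Blue pad is at about (0.472, 0.144) and the hinge lies along (0.88, 0.47). The current yaw already sets the jaws along the hinge line, so no turn is needed. Moving above it with the fingers shut.

```bash
python3 -m jog '[[10,48,0,0,0,0],[10,48,0,0,0,0],[10,48,0,0,0,0],[10,48,0,0,0,0],[10,48,0,0,0,0],[10,48,0,0,0,0],[10,48,0,0,0,0],[10,48,0,0,0,0],[10,48,0,0,0,0],[10,48,0,0,0,0],[10,48,0,0,0,0],[10,48,0,0,0,0]]' 0 20
```

```text
t: 1.3
eef_pos: [0.4166, -0.0168, 0.2196]
ee_rot: [-3.14, -0.009, 2.025]
force: [0.9, -1.0, 0.5]
width: 0.0011
```

```bash
python3 -m jog '[[14,40,0,0,0,0],[14,40,0,0,0,0],[14,40,0,0,0,0],[10,30,0,0,0,0],[0,0,0,0,0,0],[0,0,0,0,0,0]]'
python3 - <<'E'
from h import *
s=status.get_state();a=eyes.grab_frame('wrist');cv2.imwrite('pics/w1.png',a)
print(s['eef_pos'],s['ee_rot'],s['force'],cam('wrist',s)[1].round(3).tolist())
E
```

```text
t: 1.9
eef_pos: [0.4686, 0.1458, 0.2189]
ee_rot: [-3.14, -0.009, 2.034]
force: [-0.8, -0.2, 0.4]
width: 0.0004
[0.46855537 0.14580565 0.21887225] [-3.14016357 -0.00945546  2.0338991 ] [-0.77540338 -0.19516707  0.37773746] [[-0.447, -0.864, -0.23, 0.406], [0.895, -0.429, -0.125, 0.112], [0.01, -0.262, 0.965, 0.378], [0.0, 0.0, 0.0, 1.0]]
```

View pics/w1.png

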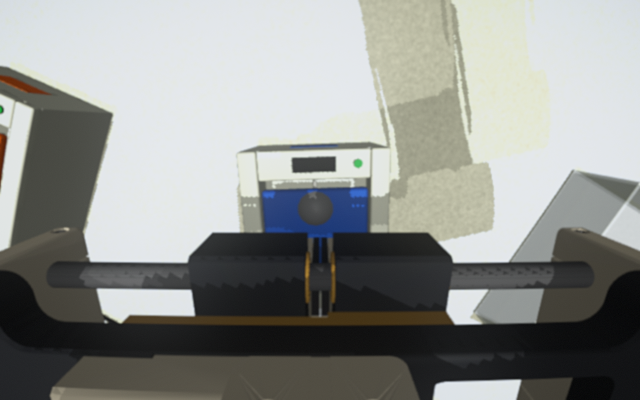

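The wrist view shows the blue pad at about (316,208), just ahead of the shut finger tips. The orange box is off to the left.

Run:
```python
from h import *
s=status.get_state()
p=onplane('wrist',(316,208),.119,s);print(p,(p-s['eef_pos'])*1000)
for uv in((262,183),(370,183)):print(onplane('wrist',uv,.11,s))
```

```text
[0.47050798 0.14336634 0.119     ] [  1.88824887  -2.1635684  -99.90730619]
[0.47342661 0.08912196 0.11      ]
[0.42898511 0.17862624 0.11      ]
```

```bash
python3 -m jog '[[2,-2,-30,0,0,0],[0,0,-30,0,0,0],[0,0,-20,0,0,0],[0,0,0,0,0,0]]'
```

```text
t: 2.35
eef_pos: [0.47, 0.1399, 0.138]
ee_rot: [3.14, -0.01, 2.03]
force: [-0.5, -0.6, -0.1]
width: 0.0007
```

```bash
python3 -m jog '[[1,3,-8,0,0,0],[0,0,-4,0,0,0],[0,0,-4,0,0,0],[0,0,-2,0,0,0]]'
```

```text
t: 2.75
eef_pos: [0.4723, 0.1424, 0.122]
ee_rot: [3.136, -0.01, 2.028]
force: [-1.4, -0.3, 1.2]
width: 0.0005
```

```bash
python3 -m jog '[[0,1,-3,0,0,0],[0,0,-2,0,0,0],[0,0,-2,0,0,0]]'
```

```text
t: 3.05
eef_pos: [0.4727, 0.1435, 0.1157]
ee_rot: [3.134, -0.01, 2.029]
force: [-1.8, -2.0, 4.9]
width: 0.0004
```

```bash
python3 -m jog '[[0,0,-2,0,0,0],[0,0,-1,0,0,0]]'
```

```text
t: 3.25
eef_pos: [0.4728, 0.1434, 0.1143]
ee_rot: [3.134, -0.009, 2.03]
force: [-6.9, -1.1, 16.6]
width: 0.0002
```

Force is 16.6 N, so it's at the stop. Releasing straight up.

```bash
python3 -m jog '[[0,0,20,0,0,0],[0,0,40,0,0,0],[0,0,40,0,0,0],[0,0,10,0,0,0],[0,0,0,0,0,0]]'
python3 - <<'E'
from h import *
s=status.get_state();print(s['t'],s['force'])
a=eyes.grab_frame('wrist')[100:320,180:460];b=eyes.grab_frame('scene')[150:320,340:500]
cv2.imwrite('pics/open.png',np.hstack([cv2.resize(a,(400,314)),cv2.resize(b,(296,314))]))
E
```

```text
t: 3.75
eef_pos: [0.4729, 0.144, 0.228]
ee_rot: [3.133, -0.01, 2.03]
force: [0.5, 0.3, -0.1]
width: 0.0005
3.75 [ 0.50372542  0.28894033 -0.13345826]
```

View pics/open.png

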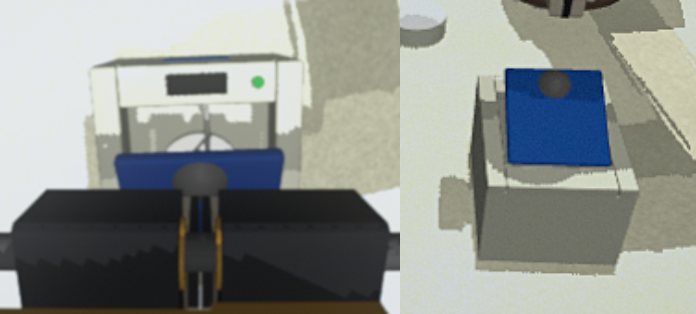

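The hatch is open: both crops show it tilted up, with the fingers clear above it. Waiting it out.

```bash
W='[[0,0,0,0,0,0],[0,0,0,0,0,0],[0,0,0,0,0,0],[0,0,0,0,0,0],[0,0,0,0,0,0],[0,0,0,0,0,0],[0,0,0,0,0,0],[0,0,0,0,0,0],[0,0,0,0,0,0],[0,0,0,0,0,0],[0,0,0,0,0,0],[0,0,0,0,0,0]]' ; true
python3 -m jog '[[0,0,0,0,0,0],[0,0,0,0,0,0],[0,0,0,0,0,0],[0,0,0,0,0,0],[0,0,0,0,0,0],[0,0,0,0,0,0],[0,0,0,0,0,0],[0,0,0,0,0,0],[0,0,0,0,0,0],[0,0,0,0,0,0],[0,0,0,0,0,0],[0,0,0,0,0,0]]'
python3 -m jog '[[0,0,0,0,0,0],[0,0,0,0,0,0],[0,0,0,0,0,0],[0,0,0,0,0,0],[0,0,0,0,0,0],[0,0,0,0,0,0],[0,0,0,0,0,0],[0,0,0,0,0,0],[0,0,0,0,0,0],[0,0,0,0,0,0],[0,0,0,0,0,0],[0,0,0,0,0,0]]'
python3 -m jog '[[0,0,0,0,0,0],[0,0,0,0,0,0],[0,0,0,0,0,0],[0,0,0,0,0,0],[0,0,0,0,0,0],[0,0,0,0,0,0],[0,0,0,0,0,0],[0,0,0,0,0,0],[0,0,0,0,0,0],[0,0,0,0,0,0],[0,0,0,0,0,0],[0,0,0,0,0,0]]'
```

```text
t: 5.05
eef_pos: [0.4703, 0.1424, 0.2211]
ee_rot: [-3.139, -0.008, 2.03]
force: [-0.5, -0.4, -0.3]
width: 0.0003
t: 6.25
eef_pos: [0.4703, 0.1424, 0.2211]
ee_rot: [-3.139, -0.008, 2.03]
force: [0.1, 0.4, 0.1]
width: 0.0005
t: 7.45
eef_pos: [0.4703, 0.1424, 0.2211]
ee_rot: [-3.139, -0.008, 2.03]
force: [-0.1, -0.8, 0.1]
width: 0.0005
```

It has stood open for over 3.7 s. Now pressing about 5 mm nearer the hinge.

```bash
python3 -m jog '[[6,4,-20,0,0,0],[0,0,-20,0,0,0],[0,0,0,0,0,0]]'; python3 -m jog '[[0,1,-6,0,0,0],[0,0,-6,0,0,0],[0,0,-6,0,0,0],[0,0,-6,0,0,0]]'
```

```text
t: 7.75
eef_pos: [0.4769, 0.1468, 0.181]
ee_rot: [3.142, -0.009, 2.03]
force: [0.8, -0.5, -0.0]
width: 0.001
t: 8.15
eef_pos: [0.4782, 0.1485, 0.1582]
ee_rot: [3.138, -0.008, 2.03]
force: [-0.4, -1.1, 1.6]
width: 0.0003
```

```bash
python3 -m jog '[[-1,-1,-5,0,0,0],[-1,-1,-5,0,0,0],[-1,0,-5,0,0,0],[0,0,-5,0,0,0],[0,0,-5,0,0,0],[0,0,-5,0,0,0]]'
```

```text
t: 8.75
eef_pos: [0.4743, 0.1456, 0.1262]
ee_rot: [3.139, -0.008, 2.031]
force: [-1.6, -1.9, 3.0]
width: 0.0005
```

```bash
python3 -m jog '[[0,0,-4,0,0,0],[0,0,-3,0,0,0],[0,0,-3,0,0,0],[0,0,-1,0,0,0]]'
```

```text
t: 9.15
eef_pos: [0.4743, 0.1455, 0.1144]
ee_rot: [3.14, -0.007, 2.031]
force: [-8.0, -1.2, 16.3]
width: 0.0008
```

At the stop again (16 N, z 0.1144). Letting go.

```bash
python3 -m jog '[[0,0,10,0,0,0],[0,0,30,0,0,0],[0,0,40,0,0,0],[0,0,20,0,0,0],[0,0,0,0,0,0],[0,0,0,0,0,0],[0,0,0,0,0,0]]'
python3 - <<'E'
from h import *
s=status.get_state();print(s['t'],s['force'])
a=eyes.grab_frame('wrist')[100:320,180:460];b=eyes.grab_frame('scene')[140:310,190:500]
cv2.imwrite('pics/shut.png',np.hstack([cv2.resize(a,(300,236)),cv2.resize(b,(430,236))]))
E
```

```text
t: 9.85
eef_pos: [0.4754, 0.1466, 0.2187]
ee_rot: [3.136, -0.008, 2.031]
force: [-0.1, -0.2, 0.7]
width: 0.0001
9.85 [-0.05872548 -0.17911694  0.71877898]
```

View pics/shut.png

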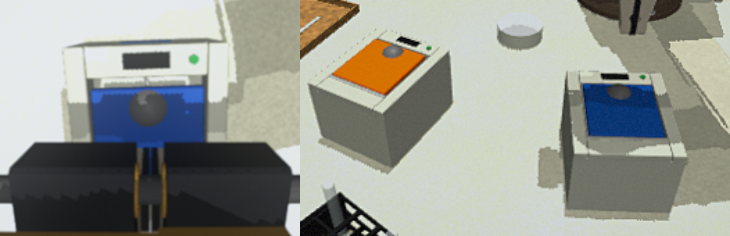

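The last picture shows both hatches flush and shut, with the fingers about 95 mm above the blue pad. Handing in.

```bash
python3 -c "
from station import workorder;print(workorder.job_done())"
```

```text
the job is handed in; nothing more can be done
None
```

I aired the blue chamber and handed the job in at about 10 s on the robot's clock; no verdict was reported.

- **Opening:** I pressed the blue pad to its stop (about 16.6 N) and let go. The pictures showed the hatch sprung open.
- **Airing:** it stood untouched for about 3.7 s, with only noise-level force readings.
- **Closing:** I pressed it to the stop again (about 16.3 N) and let go.
- **Last checks:** the final picture shows both hatches flush and shut. The fingers were about 95 mm clear of the blue pad, and the force reading was near zero.
- **Slight excess:** both presses went 1–2 N over the suggested 10–15 N, far below the 40 N and 120 N limits. No check failed or disagreed.

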